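# Start the fixture screw in a threaded sleeve and hold it

### The job

Start the spring-loaded screw of the green assembly fixture in the threaded sleeve beneath it: grip the crank's black handle, turn the crank backward (anticlockwise seen from above) until the screw suddenly drops by one thread, stop there, then turn it forward (clockwise) one full turn. A return spring would wind the crank back, so finish while still gripping the handle and holding the crank still at that point. Leave the other things on the bench where they are.

Things in the scene. Friction and masses are not known exactly. Their poses are not given: they have to be found in the camera images.
- fixture: Green fixture: base 150 x 200 mm, two pillars, and a bridge (45 x 188 mm, top 120 mm above the bench) that carries the crank. The threaded steel sleeve is fixed on the base under the bridge. Origin at the centre of its underside, on the crank axis; z up. Its bearing on the bench says nothing of where the thread starts.
- crank_hub (a point): Centre of the top of the round steel crank hub (36 mm diameter), on the crank's vertical turning axis, 147 mm above the bench. A dark steel crank arm, 20 mm wide, its top 138 mm above the bench, runs out from the hub to the handle.
- screw_top (a point): Centre of the top of the screw's stem (20 mm diameter), on the crank axis. The stem stands out of the hub by 24 mm less the value of screw. Bands from its foot up: red, white, blue, 8 mm each. All the red shows when the screw is highest; red vanishes into the hub at the drop; one full turn later white has vanished too and only blue shows.
- handle: The crank's upright round black handle, 22 mm diameter, from 140 to 198 mm above the bench. Origin on its axis at its lower end, 60 mm from the crank axis, z up; grip it about 36 mm above the origin (176 mm above the bench). It spins freely about its own axis, so a gripper can carry it round a 60 mm circle without turning the wrist; its height stays the same.
- crank (a joint): Angle of the crank, rad. Grows forward (clockwise seen from above), falls backward (anticlockwise); free for several turns. Starts within 0.5 of 0. A return spring (0.03 N m per rad) pulls it towards 0; friction is 0.04 N m plus the screw's drag, so the handle takes about 6 N at most.
- screw (a joint): How far the screw has sunk, m: 0 on the very start of the right-hand thread (pitch 8 mm), growing downward. It turns with the crank; a 10 N spring presses it down on the thread. Starts at about 0.001 to 0.005. Turned backward it rises to 0, then falls in 0.1 s to about 0.008 (the drop); one full turn forward from there brings it to about 0.016.
- sleeve_a: Spare turned steel sleeve, 64 mm diameter, 50 mm high, upright on the bench near the fixture; origin at the centre of its underside. Leave alone.
- sleeve_b: Second spare sleeve, 64 mm diameter, 50 mm high, standing on top of sleeve_a; origin at the centre of its underside. Leave alone.
- sleeve_c: Third spare sleeve, 64 mm diameter, 50 mm high, upright on the bench on the other side of the fixture; origin at the centre of its underside. Leave alone.
- hammer: Hammer with blue handle lying on the bench on the left. Leave alone.
- pin_box: Open cardboard box of steel pins, 160 x 120 x 50 mm, on the right; origin at the centre of its underside. Leave alone.
- oil: Amber oil bottle with red cap, 52 mm diameter, 120 mm high, standing at the near right; origin at the centre of its underside. Leave alone.
- collar: Dark steel collar, 48 mm diameter, 18 mm high, flat on the bench at the near left; origin at the centre of its underside. Leave alone.
Not all that is in view belongs to the job. Leave any orange or purple look-alike of the fixture alone.

How it is judged:
On the way, in this order (a step that is already met when the one before it is completed fails the run):
1. the screw is backed up to the start of the thread (sunk less than 1.2 mm) (value of joint screw below 0.0012 m), for 0.05 s.
2. the screw drops off the thread end (falls faster than 30 mm/s) (velocity of joint screw above 0.03 m/s), for 0.02 s.
3. the screw is turned forward three quarters of a turn or more past the drop (sunk more than 14 mm) (value of joint screw above 0.014 m), for 0.2 s.
At the end, for the whole second after the job is handed in: The screw is one turn past its drop, within a quarter turn (sunk 14 to 18 mm); the crank is still (under 0.1 rad/s) and the fingers hold its handle with more than 2 N; every other listed thing is within 20 mm of where it began (value of joint screw between 0.014 and 0.018 m and velocity of joint crank between -0.1 and 0.1 rad/s and contact force between the fingers and handle above 2 N and distance of each of sleeve_a, sleeve_b, sleeve_c, hammer, pin_box, oil, collar from where it was at the start of the episode below 0.02 m); the arm keeps its last pose, push and grip.
It fails at once if the screw is driven in well beyond one turn past the drop (sunk more than 19.5 mm) (value of joint screw above 0.0195 m).
It fails at once if another thing on the bench is knocked away (more than 30 mm) (distance of any of sleeve_a, sleeve_b, sleeve_c, hammer, pin_box, oil, collar from where it was at the start of the episode above 0.03 m).
It also fails if it takes over 58 s, if anything falls off the work surface, if the arm or the gripper's body presses on something with over 40 N, if the wrist force passes 120 N, or if a joint passes its speed limit or range.

### The arm

A 7-joint arm with a two-finger parallel gripper is mounted at the origin on the work surface. World frame = base frame: x ahead of the robot, y to its left, z up, the work surface at z = 0. Lengths are in m, angles in rad, forces in N, time in s.
With the tool pointing down it reaches from about 0.425 to 0.875 m from the base axis. Payload 8.4 kg.
Tool frame: the origin (TCP) lies on the front face of the gripper's body, between the roots of the fingers; the fingertips stand 70 mm ahead of it and the grasp point (between the pads) lies 51 mm ahead of it; z points along the fingers, y is the line along which they close (so a half turn about z gives the same grasp; the last joint's range is limited). The gripper opens to 87 mm and grips with 3 to 60 N. Pads are 19 mm wide; open, the fingers measure 117 mm over their backs; the gripper's body (75 mm by 190 mm) begins 51 mm behind the grasp point.
Start: joints at [1.017, 0.333, 0.04, 1.465, -0.013, 1.343, -0.059], TCP at [0.286, -0.584, 0.292] pointing down, gripper open.
Joint ranges: [-2.58, 2.58], [-0.38, 2.09], [-1.3, 1.39], [0.25, 2.4], [-1.5, 4.64], [0.08, 2.09], [-2.65, 2.65]. Speed limits (rad/s): [2.22, 2.22, 2.79, 2.79, 3.14, 3.14, 3.14].

### API

Orientations are given as a unit quaternion [w, x, y, z].
In Python, from bench import telemetry, optics, job gives the robot as it stands. The module is installed in compiled form; this text tells all that it offers.
- The arm moves only by the shell command python3 -m inch 'ROWS' [FORCE]. ROWS is JSON, a list of rows, each a list of 3 entries, a list of its own where there are three numbers: the shift along the tool's x, y, z in m, then the turn, a rotation vector about the tool's x, y, z in rad, then the closure, from 0 (fully open) to 1 (shut). A call has 1 to 10 rows; each row shifts and turns the commanded pose from where the row before left it, along the tool's axes as they then stand; what a row does not reach is not made up. A row lasts 1/10 s, in which the tool goes at most 50 mm and 8.59 degrees, less where a joint would pass 70% of its speed; a pose out of reach is approached as far as the arm can. A call with a gripper value outside its range is refused whole. The fingers move at their own pace and stop on an object; FORCE is the grip in N (left out, the last holds). Time passes only in rows, so rows that do not move let the fingers close. It gives the time, the measured TCP pose, the force, the opening and the grip force at its end, in the units of the state.
- telemetry.observe(): the state, without advancing time (a new reading comes with each control period).
- optics.get_image(name): name is "scene" or "top" or "wrist"; returns a dict with "color" (384x512x3 uint8, blue, green, red), "camera_matrix" (3x3 intrinsics, pixels), "rvec" (rotation vector, rad) and "tvec" (3), from world to camera coordinates, as OpenCV has them. Camera axes: x right, y down, z forward; pixel columns grow to the right and rows downward; lengths in m; the calibration is good to about 2 mm. A picture is of the moment at which its call begins. There is no depth.
- job.hand_in(): hands the job in; it is judged then, once.
Trained networks look in a picture, given as the dict that the camera call returned (one of the last four; its "shot" number tells which), for a name from the list of things; names that differ only in an ending like _2 or _b are one class to them, and where a whole thing is asked for, a point or a joint stands for the part that bears it (a point fixed in the world has none). Each returns a list of dicts, best first, with "confidence" (0 to 1); they miss things now and then, are a little off and sometimes report something else, mostly with a low value. They report only what shows in the picture. A call takes as long as a camera call. They do not tell look-alikes from the thing itself.
- optics.search_frame(picture, name): "point" ([x, y, z] in m, in the coordinates of the camera as it stood for that picture, good to about 4 mm: the middle of the surface that is visible of it).
- optics.place_of(picture, name): "point" ([x, y, z] in m, in the coordinates of the camera as it stood for that picture, good to about 4 mm: a listed point, or the origin of a listed thing).
The state is a dict: "t": time; "q": joint angles; "joint_vel": joint speeds; "joint_torque": joint torques, N m; "eef_pos": TCP position; "eef_rot": TCP orientation; "contact_force": force on the tool from outside, world axes, zero at the start; "ft_torque": the same for the moment, N m; "width": finger opening in m; "grip_force": force on a finger pad.
Only numpy, scipy, OpenCV 4.12 (cv2) and the standard library are available. Lean on these libraries where they do the work, as an engineer would, in place of code of your own. Each camera call takes 0.05 s, during which the arm holds its last target. There are 200 camera calls.

## Working session

There is one attempt and no reset: what is moved stays moved. The work goes in short steps, Python scripts to look and compute and a shell command to move; the robot and the scene stay as the last step left them, time stands still between calls to the robot, and variables do not carry over. Pictures are saved under pics/ and viewed, at most 10 in all, crops included, and the job is handed in when it is done.

```bash
mkdir -p pics
cat > h.py <<'E'
import numpy as np, cv2
from bench import telemetry, optics, job
def w(pic,p):
    R=cv2.Rodrigues(np.array(pic["rvec"],float))[0]
    return R.T@(np.array(p,float)-np.array(pic["tvec"],float).ravel())
def px(pic,P):
    return cv2.projectPoints(np.array(P,float).reshape(-1,1,3),np.array(pic["rvec"],float),np.array(pic["tvec"],float),np.array(pic["camera_matrix"]),None)[0].reshape(-1,2)
def find(pic,names):
    for n in names:
        for d in optics.place_of(pic,n)[:3]:
            P=w(pic,d["point"]); print(n,round(d["confidence"],2),P.round(3),px(pic,P)[0].round(0))
E
python3 - <<'E'
from h import *
s=telemetry.observe(); print(s)
ims=[]
for c in ["scene","top"]:
    p=optics.get_image(c); ims.append(p["color"]); print(c)
    find(p,["fixture","crank_hub","handle","screw_top"]+(["sleeve_a","sleeve_c","oil","collar","hammer","pin_box"] if c=="top" else []))
    cv2.imwrite(f"pics/{c}0.png",p["color"])
E
```

```text
{'t': 0.0, 'q': array([ 1.0168018 ,  0.33388233,  0.03985794,  1.46625943, -0.0134101 ,
        1.34328822, -0.05847525]), 'joint_vel': array([-0.00120591,  0.00038113,  0.00027038,  0.00140925, -0.00055358,
        0.00188701, -0.00064202]), 'joint_torque': array([-1.16156403e-03, -6.56362939e+01,  1.33478846e+00, -4.03803241e+01,
       -5.98382670e-02,  4.47927264e-02,  1.68944434e-04]), 'eef_pos': array([ 0.28536819, -0.58361709,  0.29138322]), 'eef_rot': array([-7.53990173e-04,  9.74253864e-01,  2.25452414e-01, -2.21176437e-04]), 'contact_force': array([0.24874651, 0.0109712 , 0.37439146]), 'ft_torque': array([ 0.00219233, -0.03379186,  0.05326132]), 'grip_force': 0.0, 'width': 0.08692054868852067}
scene
fixture 0.92 [ 0.187 -0.363 -0.005] [269. 155.]
fixture 0.87 [0.539 0.082 0.   ] [243. 243.]
fixture 0.56 [ 0.546 -0.26   0.001] [197. 189.]
crank_hub 0.85 [0.543 0.077 0.145] [239. 204.]
crank_hub 0.69 [ 0.552 -0.262  0.148] [192. 153.]
crank_hub 0.47 [ 0.187 -0.362  0.15 ] [269. 120.]
handle 0.67 [0.485 0.059 0.142] [254. 196.]
handle 0.64 [ 0.489 -0.275  0.142] [207. 149.]
ha
[... 477 characters left out ...]
74.]
handle 0.51 [ 0.14  -0.394  0.145] [390. 289.]
handle 0.38 [0.485 0.065 0.14 ] [235. 177.]
screw_top 0.52 [ 0.549 -0.259  0.175] [343. 152.]
screw_top 0.44 [ 0.188 -0.36   0.17 ] [381. 274.]
sleeve_a 0.76 [ 0.629 -0.074  0.001] [278. 139.]
sleeve_a 0.71 [0.445 0.23  0.053] [187. 193.]
sleeve_a 0.47 [0.447 0.23  0.003] [190. 193.]
sleeve_c 0.76 [ 0.629 -0.074  0.001] [278. 139.]
sleeve_c 0.71 [0.445 0.23  0.053] [187. 193.]
sleeve_c 0.47 [0.447 0.23  0.003] [190. 193.]
oil 0.56 [ 0.372 -0.478  0.005] [398. 211.]
collar 0.66 [0.307 0.395 0.003] [142. 235.]
hammer 0.57 [0.573 0.47  0.005] [120. 157.]
hammer 0.49 [0.448 0.229 0.053] [188. 192.]
pin_box 0.8 [ 0.591 -0.536 -0.001] [412. 147.]
```

View pics/scene0.png

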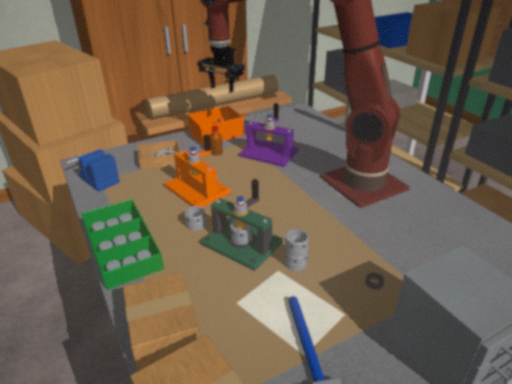

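View pics/top0.png

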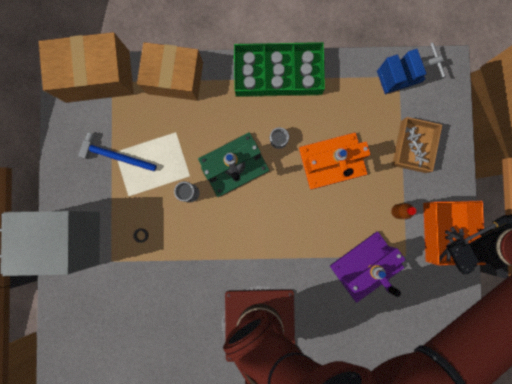

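Three candidates: green at scene (240,235) / top (233,165), orange at scene (197,178) / top (333,160), and purple at scene (269,142) / top (367,267). The green one fits, since the task names a green fixture, and it has a sleeve on each side. I'll confirm it in one crop.

```bash
python3 - <<'E'
import cv2,numpy as np
a=cv2.imread("pics/scene0.png")[180:275,185:315];b=cv2.imread("pics/top0.png")[125:205,175:305]
f=lambda i:cv2.resize(i,(390,int(i.shape[0]*3)),interpolation=cv2.INTER_CUBIC)
cv2.imwrite("pics/crop0.png",np.vstack([f(a),f(b)]))
E
python3 -m inch '[[[0,0,-0.017],[0,0,0.114],0],[[0,0,-0.017],[0,0,0.114],0],[[0,0,-0.017],[0,0,0.114],0],[[0,0,-0.017],[0,0,0.113],0],[[0.02,-0.04,0],[0,0,0],0],[[0.02,-0.04,0],[0,0,0],0],[[0.02,-0.04,0],[0,0,0],0],[[0.02,-0.04,0],[0,0,0],0],[[0.02,-0.04,0],[0,0,0],0],[[0,0,0],[0,0,0],0]]' 20
```

```text
t: 1.8
eef_pos: [0.3895, -0.378, 0.3609]
eef_rot: [-0.001, 1.0, 0.005, 0.001]
contact_force: [-0.2, -0.3, 0.0]
width: 0.0869
grip_force: 0.0
```

View pics/crop0.png

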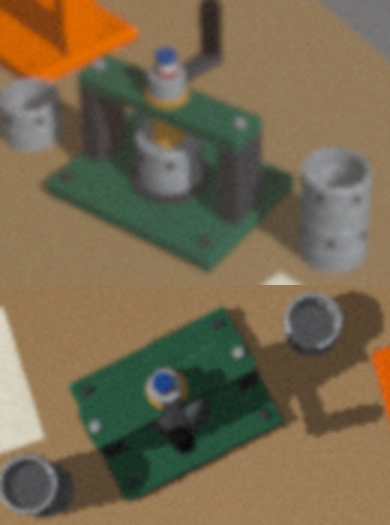

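The crop shows the green fixture with the blue, white and red stem at crop (165,65) and the black handle at crop (210,25). Stacked spare sleeves stand at its right, so this is the one meant. Moving above the handle.

```bash
python3 -m inch '[[[0.0106,-0.0488,0],[0,0,0],0],[[0.0106,-0.0488,0],[0,0,0],0],[[0.0106,-0.0488,0],[0,0,0],0],[[0.0106,-0.0488,0],[0,0,0],0],[[0.0106,-0.0488,0],[0,0,0],0],[[0.0106,-0.0488,0],[0,0,0],0],[[0.0106,-0.0488,0],[0,0,0],0],[[0.0106,-0.0488,0],[0,0,0],0],[[0.0106,-0.0488,0],[0,0,0],0],[[0,0,0],[0,0,0],0]]'
python3 - <<'E'
from h import *
print(telemetry.observe()["eef_pos"])
ims=[]
for c in ["wrist","scene","top"]:
    p=optics.get_image(c); print(c)
    ims.append(p["color"])
    find(p,["crank_hub","handle","screw_top"])
    print(px(p,[[0.541,0.082,.147],[.485,.062,.198]]))
cv2.imwrite("pics/w1.png",ims[0])
E
```

```text
t: 2.8
eef_pos: [0.4812, 0.0622, 0.3607]
eef_rot: [-0.001, 1.0, 0.005, 0.0]
contact_force: [-0.9, 0.4, 0.9]
width: 0.087
grip_force: 0.0
[0.48124254 0.06220836 0.36065744]
wrist
crank_hub 0.56 [0.538 0.079 0.15 ] [242. 126.]
handle 0.73 [0.486 0.063 0.141] [257. 173.]
screw_top 0.84 [0.541 0.079 0.171] [241. 124.]
[[239.51871628 123.10285463]
 [257.98881875 187.18855445]]
scene
crank_hub 0.92 [0.541 0.078 0.143] [240. 204.]
crank_hub 0.81 [ 0.549 -0.261  0.149] [192. 153.]
crank_hub 0.58 [ 0.185 -0.361  0.145] [270. 121.]
handle 0.68 [0.484 0.06  0.143] [255. 196.]
handle 0.66 [0.541 0.083 0.168] [241. 198.]
handle 0.51 [ 0.489 -0.273  0.138] [208. 150.]
screw_top 0.5 [0.538 0.081 0.168] [241. 197.]
screw_top 0.43 [ 0.55  -0.265  0.168] [191. 148.]
[[240.56112004 203.85360906]
 [254.40128357 179.92584101]]
top
crank_hub 0.72 [ 0.189 -0.359  0.148] [378. 273.]
crank_hub 0.67 [ 0.546 -0.261  0.148] [342. 154.]
handle 0.65 [ 0.487 -0.272  0.142] [346. 174.]
handle 0.45 [ 0.591 -0.539 -0.   ] [413. 147.]
handle 0.4 [ 0.142 -0.396  0.141] [391. 288.]
screw_top 0.58 [ 0.187 -0.36   0.171] [382. 274.]
screw_top 0.42 [ 0.55  -0.26   0.175] [344. 152.]
[[229.2754573  158.23130543]
 [234.78081558 174.61384672]]
```

View pics/w1.png

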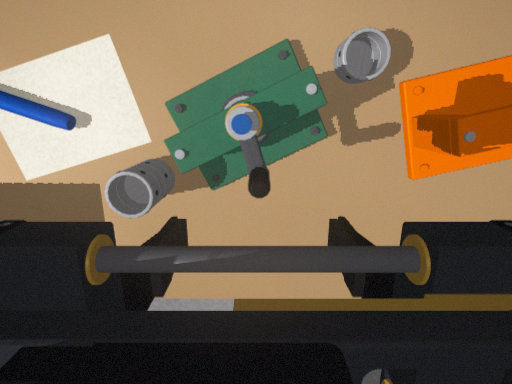

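The wrist view shows the hub at (242,122) and the handle at (259,182), between the open fingers, in line with the estimates. Descending and gripping.

```bash
python3 -m inch '[[[0.004,0,0.034],[0,0,0],0],[[0,0,0.034],[0,0,0],0],[[0,0,0.034],[0,0,0],0],[[0,0,0.032],[0,0,0],0],[[0,0,0],[0,0,0],1],[[0,0,0],[0,0,0],1],[[0,0,0],[0,0,0],1],[[0,0,0],[0,0,0],1],[[0,0,0],[0,0,0],1],[[0,0,0],[0,0,0],1]]' 25
python3 - <<'E'
from h import *
ims=[]
for c in ["wrist","scene"]:
    p=optics.get_image(c); print(c)
    ims.append(p["color"])
    find(p,["crank_hub","handle","screw_top"])
q=px(p,[[0.541,0.08,.16]])[0].astype(int)
cr=cv2.resize(ims[1][q[1]-32:q[1]+32,q[0]-43:q[0]+42],None,fx=6,fy=6,interpolation=cv2.INTER_CUBIC)[:384,:288+200]
cr=cr[:384]
cv2.imwrite("pics/g2.png",cv2.hconcat([cv2.resize(ims[0],(310,384)),cr]))
E
```

```text
t: 4.4
eef_pos: [0.4854, 0.0553, 0.227]
eef_rot: [0.0, 1.0, -0.0, 0.001]
contact_force: [-0.3, -0.3, 0.1]
width: 0.0471
grip_force: 0.0
wrist
crank_hub 0.96 [0.537 0.078 0.151] [220. 147.]
handle 0.87 [0.483 0.064 0.141] [244. 225.]
screw_top 0.65 [0.542 0.08  0.168] [211. 141.]
scene
crank_hub 0.89 [0.542 0.078 0.146] [240. 204.]
crank_hub 0.68 [ 0.55  -0.258  0.15 ] [192. 153.]
crank_hub 0.53 [ 0.187 -0.364  0.149] [269. 120.]
handle 0.56 [0.485 0.056 0.141] [254. 196.]
handle 0.55 [ 0.137 -0.397  0.14 ] [276. 117.]
handle 0.47 [ 0.489 -0.273  0.139] [208. 150.]
screw_top 0.59 [0.537 0.085 0.166] [242. 198.]
screw_top 0.45 [ 0.547 -0.264  0.169] [192. 147.]
screw_top 0.43 [ 0.592 -0.547  0.004] [160. 158.]
```

View pics/g2.png

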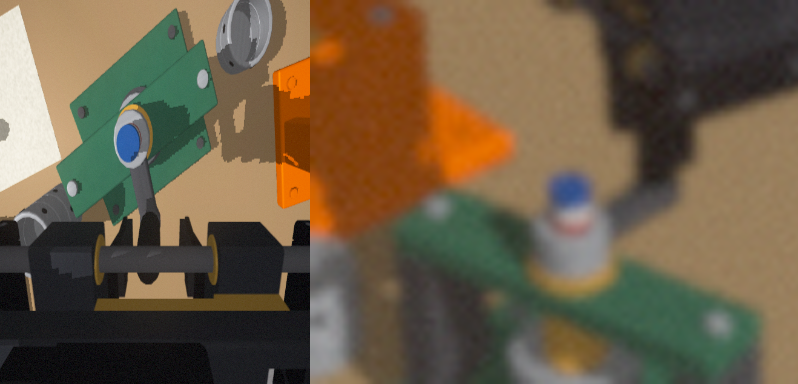

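The handle sits between the fingers at wrist-half pixel (148,245) and they are still closing. The stem shows blue, white and a little red at (570,210). Recentring y and finishing the grip.

```bash
python3 -m inch '[[[0,-0.006,0],[0,0,0],1],[[0,0,0],[0,0,0],1],[[0,0,0],[0,0,0],1],[[0,0,0],[0,0,0],1],[[0,0,0],[0,0,0],1],[[0,0,0],[0,0,0],1],[[0,0,0],[0,0,0],1]]' 25
```

```text
t: 5.5
eef_pos: [0.4837, 0.0608, 0.2263]
eef_rot: [0.001, 1.0, -0.0, -0.002]
contact_force: [-9.5, -2.1, 9.1]
width: 0.021
grip_force: 25.0
```

```bash
cat >> h.py <<'E'
def arc(a0,step,n,c=(0.541,0.080),r=0.060,fix=(0,0)):
    a=np.radians(a0+step*np.arange(n+1)); p=np.c_[c[0]+r*np.cos(a),c[1]+r*np.sin(a)]
    d=np.diff(p,axis=0)+np.array(fix)/n; d[:,1]*=-1
    d=np.diff(np.vstack([[0,0],np.cumsum(d,0)]).round(4),axis=0).round(4)
    print(a0+step*n,"["+",".join(f"[[{x:g},{y:g},0],[0,0,0],1]" for x,y in d)+"]")
def where(c=(0.541,0.080)):
    s=telemetry.observe();v=s["eef_pos"][:2]-np.array(c)
    print("r",np.hypot(*v).round(4),"ang",(np.degrees(np.arctan2(v[1],v[0]))%360).round(1),"F",np.round(s["contact_force"],1),"t",s["t"],"grip",s["grip_force"])
E
python3 -c "
from h import *
where()
arc(198.9,6,10);arc(258.9,10,9)"
```

```text
r 0.0604 ang 198.5 F [-9.5 -2.1  9.1] t 5.5 grip 25.001410371623933
258.9 [[[0.0023,0.0058,0],[0,0,0],1],[[0.003,0.0056,0],[0,0,0],1],[[0.0035,0.0052,0],[0,0,0],1],[[0.004,0.0048,0],[0,0,0],1],[[0.0045,0.0044,0],[0,0,0],1],[[0.005,0.0039,0],[0,0,0],1],[[0.0053,0.0033,0],[0,0,0],1],[[0.0056,0.0028,0],[0,0,0],1],[[0.0059,0.0021,0],[0,0,0],1],[[0.0061,0.0015,0],[0,0,0],1]]
348.9 [[[0.0104,0.0011,0],[0,0,0],1],[[0.0104,-0.0007,0],[0,0,0],1],[[0.0102,-0.0025,0],[0,0,0],1],[[0.0095,-0.0042,0],[0,0,0],1],[[0.0087,-0.0059,0],[0,0,0],1],[[0.0076,-0.0072,0],[0,0,0],1],[[0.0061,-0.0085,0],[0,0,0],1],[[0.0046,-0.0094,0],[0,0,0],1],[[0.0029,-0.01,0],[0,0,0],1]]
```

```bash
cat > look.py <<'E'
import sys
from h import *
where()
p=optics.get_image("scene"); C=p["color"]
u,v=px(p,[0.541,0.080,0.16])[0].round().astype(int)
cr=C[v-14:v+12,u-10:u+11]; hsv=cv2.cvtColor(cr,cv2.COLOR_BGR2HSV)
b=((hsv[...,0]>100)&(hsv[...,0]<130)&(hsv[...,1]>110))
r=(((hsv[...,0]>165)|(hsv[...,0]<6))&(hsv[...,1]>70))
ys=np.nonzero(b)[0]
print("blue px",b.sum(),"row centroid",(ys.mean()+v-14).round(2) if len(ys) else None,"red px",r.sum())
big=cv2.resize(cr,None,fx=12,fy=12,interpolation=cv2.INTER_CUBIC)
cv2.imwrite(f"pics/l{sys.argv[1]}.png",big)
find(p,["screw_top"])
q=optics.get_image("wrist"); print("wrist"); find(q,["screw_top"])
E
python3 look.py 0
python3 -m inch '[[[0.0023,0.0058,0],[0,0,0],1],[[0.003,0.0056,0],[0,0,0],1],[[0.0035,0.0052,0],[0,0,0],1],[[0.004,0.0048,0],[0,0,0],1],[[0.0045,0.0044,0],[0,0,0],1],[[0.005,0.0039,0],[0,0,0],1],[[0.0053,0.0033,0],[0,0,0],1],[[0.0056,0.0028,0],[0,0,0],1],[[0.0059,0.0021,0],[0,0,0],1],[[0.0061,0.0015,0],[0,0,0],1]]'
python3 look.py 1
```

```text
r 0.0604 ang 198.5 F [-9.5 -2.1  9.1] t 5.5 grip 25.001410371623933
blue px 16 row centroid 198.5 red px 2
screw_top 0.65 [0.542 0.081 0.165] [240. 198.]
screw_top 0.52 [ 0.548 -0.262  0.17 ] [192. 148.]
screw_top 0.4 [ 0.191 -0.361  0.177] [269. 114.]
wrist
screw_top 0.6 [0.54  0.076 0.172] [227. 143.]
t: 6.7
eef_pos: [0.53, 0.0209, 0.2264]
eef_rot: [0.001, 1.0, -0.001, -0.001]
contact_force: [-3.3, -1.9, 5.8]
width: 0.0206
grip_force: 25.0
r 0.0601 ang 259.5 F [-3.3 -1.9  5.8] t 6.7 grip 25.000826467294246
blue px 17 row centroid 198.12 red px 13
screw_top 0.71 [0.538 0.08  0.17 ] [241. 197.]
screw_top 0.66 [ 0.551 -0.264  0.169] [191. 148.]
screw_top 0.58 [ 0.189 -0.362  0.178] [269. 113.]
wrist
screw_top 0.64 [0.541 0.077 0.175] [155. 228.]
```

```bash
python3 -m inch '[[[0.0104,0.0011,0],[0,0,0],1],[[0.0104,-0.0007,0],[0,0,0],1],[[0.0102,-0.0025,0],[0,0,0],1],[[0,0,0],[0,0,0],1]]'
python3 look.py 2
```

```text
t: 7.3
eef_pos: [0.5621, 0.0242, 0.2265]
eef_rot: [-0.0, 1.0, -0.0, 0.0]
contact_force: [1.1, -2.0, 4.3]
width: 0.0213
grip_force: 25.0
r 0.0597 ang 290.7 F [ 1.1 -2.   4.3] t 7.3 grip 25.000706270802766
blue px 13 row centroid 198.0 red px 10
screw_top 0.43 [0.537 0.081 0.167] [241. 198.]
screw_top 0.43 [ 0.549 -0.266  0.168] [191. 148.]
wrist
```

```bash
python3 -m inch '[[[0.0095,-0.0042,0],[0,0,0],1],[[0.0087,-0.0059,0],[0,0,0],1],[[0.0076,-0.0072,0],[0,0,0],1],[[0,0,0],[0,0,0],1]]'
python3 look.py 3
python3 -c "
from h import *
arc(318.9,10,16)"
```

```text
t: 7.9
eef_pos: [0.5875, 0.0429, 0.2264]
eef_rot: [-0.001, 1.0, 0.001, -0.0]
contact_force: [0.2, 0.0, 4.9]
width: 0.0209
grip_force: 25.0
r 0.0594 ang 321.4 F [0.2 0.  4.9] t 7.9 grip 25.000944666098803
blue px 15 row centroid 197.8 red px 19
screw_top 0.66 [ 0.19  -0.361  0.176] [269. 114.]
screw_top 0.51 [0.542 0.082 0.171] [240. 197.]
screw_top 0.44 [ 0.552 -0.265  0.172] [191. 147.]
wrist
478.9 [[[0.0062,-0.0085,0],[0,0,0],1],[[0.0046,-0.0093,0],[0,0,0],1],[[0.0029,-0.0101,0],[0,0,0],1],[[0.0011,-0.0104,0],[0,0,0],1],[[-0.0007,-0.0104,0],[0,0,0],1],[[-0.0025,-0.0102,0],[0,0,0],1],[[-0.0043,-0.0095,0],[0,0,0],1],[[-0.0058,-0.0087,0],[0,0,0],1],[[-0.0073,-0.0076,0],[0,0,0],1],[[-0.0084,-0.0061,0],[0,0,0],1],[[-0.0094,-0.0046,0],[0,0,0],1],[[-0.0101,-0.0029,0],[0,0,0],1],[[-0.0104,-0.0011,0],[0,0,0],1],[[-0.0104,0.0007,0],[0,0,0],1],[[-0.0101,0.0025,0],[0,0,0],1],[[-0.0096,0.0042,0],[0,0,0],1]]
```

```bash
python3 -m inch '[[[0.0062,-0.0085,0],[0,0,0],1],[[0.0046,-0.0093,0],[0,0,0],1],[[0,0,0],[0,0,0],1]]'
python3 look.py 4
```

```text
t: 8.4
eef_pos: [0.5972, 0.0606, 0.2264]
eef_rot: [-0.0, 1.0, 0.001, -0.001]
contact_force: [-5.4, 2.3, 8.6]
width: 0.0212
grip_force: 25.0
r 0.0595 ang 341.0 F [-5.4  2.3  8.6] t 8.4 grip 25.001338601578027
blue px 15 row centroid 200.0 red px 3
screw_top 0.66 [ 0.191 -0.362  0.178] [269. 114.]
screw_top 0.54 [ 0.551 -0.26   0.167] [192. 149.]
screw_top 0.43 [0.539 0.086 0.165] [242. 199.]
wrist
```

Run:
```python
import cv2
cv2.imwrite("pics/cmp1.png",cv2.hconcat([cv2.imread(f"pics/l{i}.png")[:, 30:220] for i in (0,2,3,4)]))
```

```text
(no output)
```

View pics/cmp1.png

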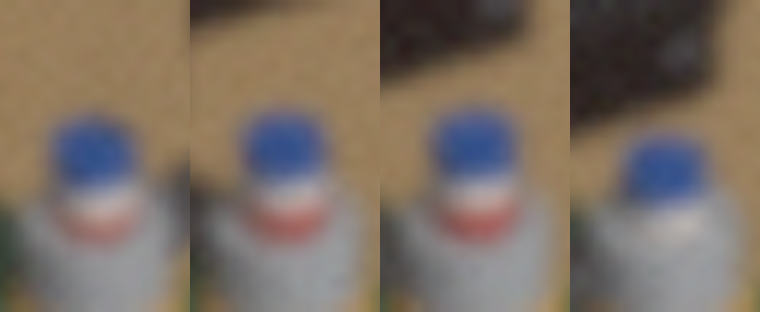

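Frame 4 shows the red gone and the blue about 2 px lower at (665,170), so the screw dropped between 321° and 341°. Now I stop and turn forward (clockwise) about 350°, to about one turn past the drop.

```bash
python3 -c "
from h import *
arc(340,-10,10);arc(240,-10,10);arc(140,-10,10);arc(40,-10,5)"
```

```text
240 [[[-0.0044,0.0095,0],[0,0,0],1],[[-0.006,0.0085,0],[0,0,0],1],[[-0.0074,0.0074,0],[0,0,0],1],[[-0.0086,0.006,0],[0,0,0],1],[[-0.0095,0.0045,0],[0,0,0],1],[[-0.0101,0.0027,0],[0,0,0],1],[[-0.0104,0.0009,0],[0,0,0],1],[[-0.0104,-0.0009,0],[0,0,0],1],[[-0.0101,-0.0027,0],[0,0,0],1],[[-0.0095,-0.0045,0],[0,0,0],1]]
140 [[[-0.0086,-0.006,0],[0,0,0],1],[[-0.0074,-0.0074,0],[0,0,0],1],[[-0.006,-0.0086,0],[0,0,0],1],[[-0.0044,-0.0094,0],[0,0,0],1],[[-0.0027,-0.0101,0],[0,0,0],1],[[-0.0009,-0.0105,0],[0,0,0],1],[[0.0009,-0.0104,0],[0,0,0],1],[[0.0027,-0.0101,0],[0,0,0],1],[[0.0044,-0.0095,0],[0,0,0],1],[[0.006,-0.0085,0],[0,0,0],1]]
40 [[[0.0074,-0.0074,0],[0,0,0],1],[[0.0086,-0.006,0],[0,0,0],1],[[0.0094,-0.0044,0],[0,0,0],1],[[0.0101,-0.0027,0],[0,0,0],1],[[0.0105,-0.0009,0],[0,0,0],1],[[0.0104,0.0009,0],[0,0,0],1],[[0.0101,0.0027,0],[0,0,0],1],[[0.0095,0.0044,0],[0,0,0],1],[[0.0085,0.006,0],[0,0,0],1],[[0.0074,0.0074,0],[0,0,0],1]]
-10 [[[0.006,0.0086,0],[0,0,0],1],[[0.0044,0.0094,0],[0,0,0],1],[[0.0027,0.0101,0],[0,0,0],1],[[0.0009,0.0105,0],[0,0,0],1],[[-0.0009,0.0104,0],[0,0,0],1]]
```

```bash
python3 -m inch '[[[-0.0044,0.0095,0],[0,0,0],1],[[-0.006,0.0085,0],[0,0,0],1],[[-0.0074,0.0074,0],[0,0,0],1],[[-0.0086,0.006,0],[0,0,0],1],[[-0.0095,0.0045,0],[0,0,0],1],[[-0.0101,0.0027,0],[0,0,0],1],[[-0.0104,0.0009,0],[0,0,0],1],[[-0.0104,-0.0009,0],[0,0,0],1],[[-0.0101,-0.0027,0],[0,0,0],1],[[-0.0095,-0.0045,0],[0,0,0],1]]'; python3 look.py 5
```

```text
t: 9.6
eef_pos: [0.5109, 0.0274, 0.2264]
eef_rot: [0.0, 1.0, -0.0, 0.0]
contact_force: [3.6, 2.0, 2.4]
width: 0.0211
grip_force: 25.0
r 0.0606 ang 240.3 F [3.6 2.  2.4] t 9.6 grip 25.000410529319197
blue px 21 row centroid 200.0 red px 6
screw_top 0.62 [0.538 0.085 0.161] [242. 200.]
screw_top 0.53 [ 0.188 -0.36   0.176] [270. 114.]
screw_top 0.44 [ 0.549 -0.261  0.168] [192. 148.]
wrist
screw_top 0.68 [0.541 0.077 0.166] [171. 186.]
screw_top 0.49 [ 0.628 -0.075  0.004] [358.  65.]
```

On track, with low forces. Carrying on.

```bash
python3 -m inch '[[[-0.0086,-0.006,0],[0,0,0],1],[[-0.0074,-0.0074,0],[0,0,0],1],[[-0.006,-0.0086,0],[0,0,0],1],[[-0.0044,-0.0094,0],[0,0,0],1],[[-0.0027,-0.0101,0],[0,0,0],1],[[-0.0009,-0.0105,0],[0,0,0],1],[[0.0009,-0.0104,0],[0,0,0],1],[[0.0027,-0.0101,0],[0,0,0],1],[[0.0044,-0.0095,0],[0,0,0],1],[[0.006,-0.0085,0],[0,0,0],1]]'; python3 look.py 6
```

```text
t: 10.8
eef_pos: [0.4944, 0.1184, 0.2263]
eef_rot: [0.001, 1.0, -0.0, -0.001]
contact_force: [-5.5, 0.3, 9.9]
width: 0.0209
grip_force: 25.0
r 0.0604 ang 140.5 F [-5.5  0.3  9.9] t 10.8 grip 25.00140930642374
blue px 5 row centroid 201.6 red px 0
screw_top 0.6 [ 0.55  -0.266  0.171] [191. 147.]
screw_top 0.56 [0.54  0.08  0.158] [240. 200.]
wrist
screw_top 0.57 [0.54  0.08  0.162] [328. 161.]
```

```bash
python3 -m inch '[[[0.0074,-0.0074,0],[0,0,0],1],[[0.0086,-0.006,0],[0,0,0],1],[[0.0094,-0.0044,0],[0,0,0],1],[[0.0101,-0.0027,0],[0,0,0],1],[[0.0105,-0.0009,0],[0,0,0],1],[[0.0104,0.0009,0],[0,0,0],1],[[0.0101,0.0027,0],[0,0,0],1],[[0.0095,0.0044,0],[0,0,0],1],[[0.0085,0.006,0],[0,0,0],1],[[0.0074,0.0074,0],[0,0,0],1]]'; python3 look.py 7
```

```text
t: 12.0
eef_pos: [0.587, 0.1179, 0.2263]
eef_rot: [0.0, 1.0, 0.0, -0.001]
contact_force: [-6.8, 0.5, 11.4]
width: 0.0211
grip_force: 25.0
r 0.0596 ang 39.5 F [-6.8  0.5 11.4] t 12.0 grip 25.001763165928423
blue px 0 row centroid None red px 10
screw_top 0.65 [ 0.549 -0.265  0.17 ] [192. 147.]
screw_top 0.44 [ 0.188 -0.36   0.175] [269. 114.]
wrist
```

```bash
python3 -m inch '[[[0.006,0.0086,0],[0,0,0],1],[[0.0044,0.0094,0],[0,0,0],1],[[0.0027,0.0101,0],[0,0,0],1],[[0.0009,0.0105,0],[0,0,0],1],[[-0.0009,0.0104,0],[0,0,0],1],[[-0.0027,0.0101,0],[0,0,0],1],[[-0.0044,0.0095,0],[0,0,0],1],[[0,0,0],[0,0,0],1],[[0,0,0],[0,0,0],1],[[0,0,0],[0,0,0],1]]'; python3 look.py 8
python3 -c "
from h import *
p=optics.get_image('top');find(p,['sleeve_a','oil','collar','hammer','pin_box'])
import cv2
cv2.imwrite('pics/cmp2.png',cv2.hconcat([cv2.imread(f'pics/l{i}.png')[:, 30:220] for i in (4,5,6,8)]))"
```

```text
t: 13.2
eef_pos: [0.5924, 0.0499, 0.2263]
eef_rot: [0.0, 1.0, 0.0, -0.001]
contact_force: [-4.9, 1.8, 9.0]
width: 0.0212
grip_force: 25.0
r 0.0596 ang 329.6 F [-4.9  1.8  9. ] t 13.2 grip 25.00140655087307
blue px 16 row centroid 202.5 red px 1
screw_top 0.67 [ 0.19  -0.362  0.176] [269. 114.]
screw_top 0.56 [ 0.55  -0.262  0.17 ] [192. 148.]
screw_top 0.46 [0.541 0.08  0.154] [240. 202.]
wrist
sleeve_a 0.71 [0.444 0.227 0.054] [188. 193.]
sleeve_a 0.71 [ 0.631 -0.072  0.   ] [278. 138.]
sleeve_a 0.44 [0.447 0.231 0.005] [190. 193.]
oil 0.68 [ 0.371 -0.479  0.002] [398. 211.]
collar 0.4 [0.307 0.4   0.002] [141. 235.]
collar 0.24 [ 0.628 -0.074 -0.   ] [278. 139.]
hammer 0.77 [0.575 0.469 0.006] [120. 157.]
hammer 0.47 [ 0.594 -0.538  0.001] [413. 146.]
pin_box 0.76 [ 0.593 -0.537  0.   ] [413. 146.]
```

View pics/cmp2.png

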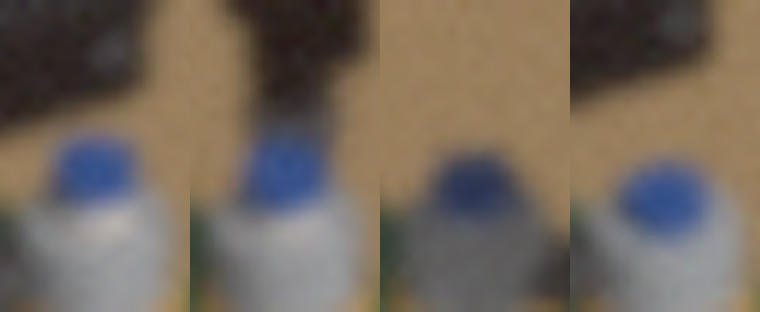

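The last frame shows only blue above the hub at (665,195), and the screw top measures about 0.154 m against 0.155 expected. The other things haven't moved, so I'm handing in.

```bash
python3 -c "
from bench import job
print(job.hand_in())"
```

```text
the job is handed in; nothing more can be done
None
```

I backed the screw up to its drop, turned it forward about one full turn (only blue shows), and handed the job in still gripping the crank handle; no verdict came back.

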